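# Load an amber vial from the pocket tray into the sloping code reader

## Task

Pluck the blue-capped vial from the pocket tray and lay it in the sloping groove of the code reader, cap uphill, holding it until it rests in the groove rather than dropping it in. Slide it gently down the groove (it is glass: never force it against the reader) until the orange stop is fully home and the vial's foot rests against it, then let go and leave it there. Leave the red- and green-capped vials in their pockets and everything else on the bench where it is.

Things in the scene. Friction and masses are not known exactly. Their poses are not given: they have to be found in the camera images.
- tray: Grey fixed tray, 96 (x) by 216 mm (y), walls 30 mm high, 3 mm thick; origin: centre of underside. Three pockets at y = -70, 0, 70 mm, 67 mm wide. In each a vial lies along x, axis 26 mm above the bench, on white V rests 22 mm wide and 23 mm high at 19 to 45 mm either side of the middle; between them a well 38 mm long, floor at 4 mm, where fingers fit down either side of the vial.
- vial_blue: The vial to load: amber glass cylinder with blue cap, 16 mm diameter all along, 60 mm long, 15 to 35 g. Origin at its middle on its axis; x runs along it to the cap. It lies in any one of the pockets, cap towards the tray's +x, up to 4 mm off the pocket's middle along x.
- vial_foot (a point): Centre of the flat foot of the blue-capped vial, 30 mm from its origin at its -x end.
- vial_cap (a point): Centre of the flat top of the blue cap, 30 mm from the vial's origin at its +x end.
- vial_red: The same kind of vial with a red cap, in another pocket; stays there.
- vial_green: The same kind of vial with a green cap, in another pocket; stays there.
- reader: Code reader fixed to the bench: white housing 130 mm by 90 mm, 40 mm high, from -53 to +77 mm along its x; on two thin posts above it stands the sloping groove. Origin under the groove's middle line, on the bench.
- cradle: Narrow aluminium V groove, 15 mm wide, on the reader; fingers pass either side. x runs up the groove, 28 degrees above level; z square out of it. Origin: centre of the vial's foot when fully home, on the vial's axis (8 mm from the walls), 90 mm above the bench; a laid vial's axis is this x axis. Groove from x = -12 to 92 mm; beyond x = 86 mm a 30 mm wide scan head hangs below it.
- stop (a joint): Orange plate 15 mm wide, 15 mm high, 4 mm thick, square across the low end of the groove; slides along it with about 3 N of friction and stays where left. 0 = fully out (its uphill face at x = 12 mm of the cradle), 0.012 = fully home (face at x = 0). Starts 0 to 6 mm pressed.
- tube_rack: Bystander: grey tube rack 75 by 150 mm with capped tubes, 100 mm high.
- reagent: Bystander: amber bottle, 64 mm diameter, 150 mm high.
- wash: Bystander: white bottle with red cap, 56 mm diameter, 140 mm high.
- timer: Bystander: white timer 30 by 70 by 65 mm.
- beaker: Bystander: glass beaker, 70 mm diameter, 85 mm high.
- marker: Bystander: marker pen, 140 mm long and 12 mm thick, lying near the robot.

How it is judged:
By the outcome, as a careful person would: the job done as asked, in the order asked, and still so for the second after the job is handed in, with the robot touching nothing.
It also fails if it takes over 48 s, if anything falls off the work surface, if the arm or the gripper's body presses on something with over 40 N, if the wrist force passes 120 N, or if a joint passes its speed limit or range.

## Robot

A 7-joint arm with a two-finger parallel gripper is mounted at the origin on the work surface. World frame = base frame: x ahead of the robot, y to its left, z up, the work surface at z = 0. Lengths are in m, angles in rad, forces in N, time in s.
With the tool pointing down it reaches from about 0.4 to 0.85 m from the base axis. Payload 10.4 kg.
Tool frame: the origin (TCP) lies between the finger pads; the fingertips stand 19 mm ahead of it and the grasp point (between the pads) is the TCP (manip.tips_ahead is the distance from the TCP to the fingertips, in m); z points along the fingers, y is the line along which they close (so a half turn about z gives the same grasp; the last joint's range is limited). The gripper opens to 85 mm and grips with 20 to 120 N. Pads are 22 mm wide; open, the fingers measure 114 mm over their backs; the gripper's body (76 mm by 85 mm) begins 54 mm behind the grasp point. The pads swing forward as they close: fully open they stand 13 mm farther back than shut.
Start: joints at [1.166, 0.332, -0.065, 1.46, 0.022, 1.35, -0.088], TCP at [0.233, -0.58, 0.25] pointing down, gripper open.
Joint ranges: [-2.6, 2.6], [-0.5, 2.12], [-1.47, 1.34], [0.16, 2.42], [-1.27, 4.41], [0.06, 2.06], [-2.6, 2.6]. Speed limits (rad/s): [2.22, 2.22, 2.79, 2.79, 3.14, 3.14, 3.14].

## Interface

Orientations are given as a unit quaternion [x, y, z, w].
In Python, from workcell import manip, viewer gives the robot as it stands.
- The arm moves only by the tool arm_command, never from a script. Its argument "series" is text: rows parted by semicolons, each of 5 numbers parted by spaces: the closure, from 0 (fully open) to 1 (shut), then the shift along the tool's x, y, z normalised to -1 to 1, where 1 is 0.4 m, then the turn about the tool's z normalised to -1 to 1, where 1 is 180 degrees. In form: jaw tx ty tz spin; .... A call has exactly 10 rows; each row shifts and turns the commanded pose from where the row before left it, along the tool's axes as they then stand; what a row does not reach is not made up. A row lasts 1/8 s, in which the tool goes at most 62.5 mm and 10.7 degrees, less where a joint would pass 70% of its speed; a pose out of reach is approached as far as the arm can. A call with a number of a shift or a turn outside -1 to 1 is refused whole. A call with a gripper value outside its range is refused whole. The fingers move at their own pace and stop on an object; "newtons" is the grip in N (left out, the last holds). Time passes only in rows, so rows that do not move let the fingers close, or fill a call up. It gives the time, the measured TCP pose, the force, the opening and the grip force at its end, in the units of the state.
- manip.get_obs(): the state, without advancing time (a new reading comes with each control period).
- viewer.camera(name): name is "scene" or "top" or "wrist"; returns a dict with "pixels" (420x560x3 uint8, red, green, blue), "intrinsics" (3x3 intrinsics, pixels), "extrinsics" (4x4, takes a point from world to camera coordinates). Camera axes: x right, y up, looking along -z (the intrinsics and any distortion apply to the point x, -y, -z); pixel columns grow to the right and rows downward; lengths in m; the calibration is good to about 2 mm. The wrist camera is an equidistant fisheye: a pixel r from the principal point sees the ray r / f radians off the axis. A picture is of the moment at which its call begins. There is no depth.
- manip.hand_in(): hands the job in; it is judged then, once.
The state is a dict: "clock": time; "joint_pos": joint angles; "joint_velocities": joint speeds; "tau": joint torques, N m; "position": TCP position; "ee_rot": TCP orientation; "ft_force": force on the tool from outside, world axes, zero at the start; "torque": the same for the moment, N m; "grip_width": opening from 0.0 (shut) to 1.0 (fully open); "grasp_force": force on a finger pad.
Only numpy, scipy, OpenCV 4.12 (cv2) and the standard library are available. Lean on these libraries where they do the work, as an engineer would, in place of code of your own. Each camera call takes 0.05 s, during which the arm holds its last target. There are 200 camera calls.

## Working session

There is one attempt and no reset: what is moved stays moved. The work goes in short steps, Python scripts to look and compute and a tool call to move; the robot and the scene stay as the last step left them, time stands still between calls to the robot, and variables do not carry over. Pictures are saved under pics/ and viewed, at most 10 in all, crops included, and the job is handed in when it is done.

Besides the shell and the picture viewer there is one more tool, called after "Request:" by a JSON object that holds its "op" and its "data". arm_command: Moves the arm, as the interface text tells. Scaled input: -1 to 1 covers 0.4 m each way for a shift and 180 degrees each way for a turn. Its arguments: {"type":"object","properties":{"series":{"type":"string"},"newtons":{"type":"number"}},"required":["series"]}

```bash
ls; mkdir -p pics
python3 - <<'E'
from workcell import manip, viewer
import cv2, numpy as np, pickle
o=manip.get_obs()
for k in o: print(k,np.round(o[k],3))
d={}
for n in("scene","top","wrist"):
    c=viewer.camera(n); d[n]=c
    cv2.imwrite(f"pics/{n}0.png",c["pixels"][:,:,::-1])
    print(n,np.round(c["intrinsics"],1).tolist(),np.round(c["extrinsics"],3).tolist(),[k for k in c])
pickle.dump(d,open("cams0.pkl","wb"))
E
```

```text
pics
clock 0.0
joint_pos [ 1.166  0.333 -0.065  1.461  0.022  1.35  -0.088]
joint_velocities [-0.     0.     0.001  0.001  0.002 -0.001 -0.   ]
tau [ 0.0000e+00 -6.2545e+01  4.9000e-02 -3.9161e+01  1.6000e-02  1.0000e-02
 -0.0000e+00]
position [ 0.233 -0.58   0.249]
ee_rot [ 0.982  0.19  -0.    -0.001]
ft_force [-0.39   0.304 -0.322]
torque [0.023 0.01  0.016]
grasp_force 0.0
grip_width 0.998
scene [[480.6, 0.0, 269.2], [0.0, 480.6, 206.4], [0.0, 0.0, 1.0]] [[-0.863, 0.505, -0.003, 0.508], [-0.415, -0.706, 0.574, 0.167], [0.288, 0.497, 0.819, -1.479], [0.0, 0.0, 0.0, 1.0]] ['pixels', 'intrinsics', 'extrinsics']
top [[515.0, 0.0, 278.6], [0.0, 515.0, 209.2], [0.0, 0.0, 1.0]] [[0.005, -1.0, -0.03, -0.012], [0.989, 0.001, 0.148, -0.609], [-0.148, -0.03, 0.989, -1.021], [0.0, 0.0, 0.0, 1.0]] ['pixels', 'intrinsics', 'extrinsics']
wrist [[325.2, 0.0, 279.9], [0.0, 325.2, 211.9], [0.0, 0.0, 1.0]] [[0.372, -0.928, -0.003, -0.625], [0.881, 0.354, -0.314, 0.042], [0.292, 0.115, 0.949, -0.381], [0.0, 0.0, 0.0, 1.0]] ['pixels', 'intrinsics', 'extrinsics']
```

View pics/scene0.png

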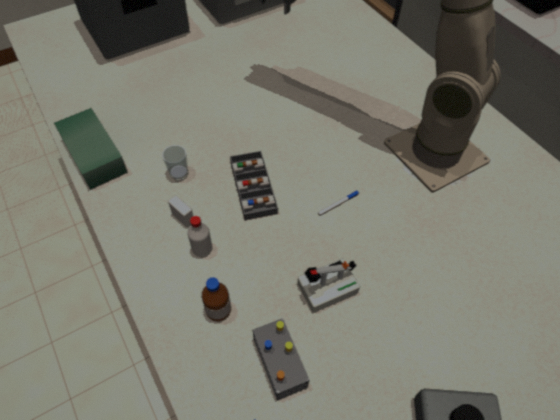

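View pics/top0.png

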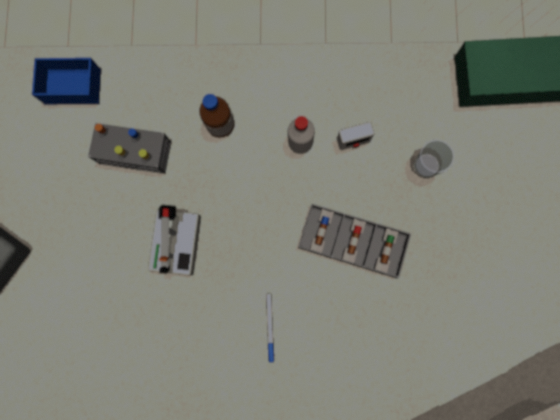

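The scene shows the tray (top view about (355,240)), with the blue-capped vial in its left pocket at (322,228), and the reader at (175,240), with its orange stop near (163,260). I'll zoom in on both.

Run:
```python
import cv2, numpy as np, pickle
d=pickle.load(open("cams0.pkl","rb"))
t=d["top"]["pixels"][:,:,::-1]; s=d["scene"]["pixels"][:,:,::-1]
f=lambda im,x,y,w,h,W,H: cv2.resize(im[y:y+h,x:x+w],(W,H),interpolation=cv2.INTER_CUBIC)
a=f(t,295,195,120,90,400,300); b=f(t,135,190,80,90,400*80//90*90//90,300) if 0 else f(t,130,195,100,75,400,300)
c=f(s,290,245,80,60,400,300); e=f(s,220,145,70,75,400,300) if 0 else f(s,215,148,80,60,400,300)
m=np.vstack([np.hstack([a,b]),np.hstack([c,e])])
m=np.clip((m/255.)**0.6*255,0,255).astype(np.uint8)
cv2.imwrite("pics/crop0.png",m)
```

```text
(no output)
```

View pics/crop0.png

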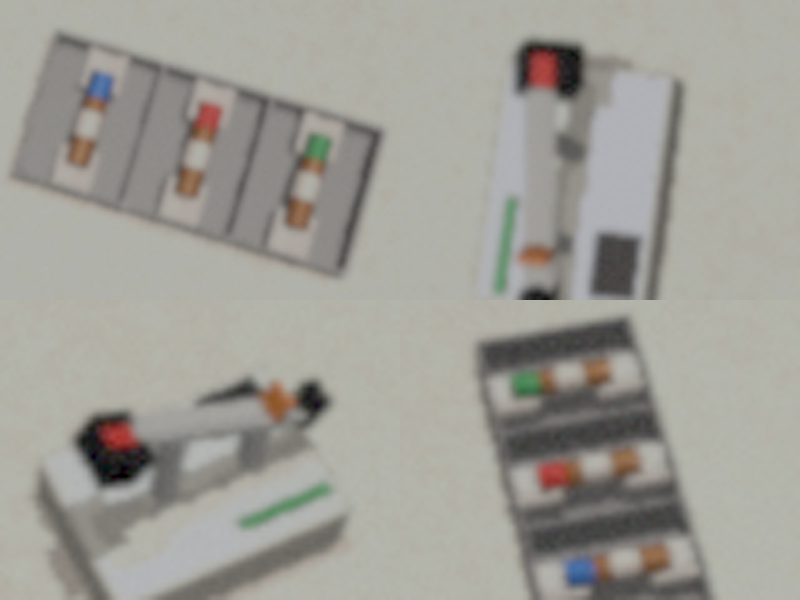

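The crops show the blue vial lying in the tray's left pocket with its cap up-image (world +x). The groove runs from the orange stop at about (164,259) up to the scan head, whose red mark is at about (165,211). Next I'll take rough measurements by ray casting.

```bash
cat > h.py <<'E'
import cv2, numpy as np
from scipy.spatial.transform import Rotation as R
def ray(c,uv,fish=False):
    K=c["intrinsics"];E=c["extrinsics"]
    x=(uv[0]-K[0,2])/K[0,0]; y=(uv[1]-K[1,2])/K[1,1]
    if fish:
        r=np.hypot(x,y); d=np.array([x/r*np.sin(r),-y/r*np.sin(r),-np.cos(r)]) if r>0 else np.array([0,0,-1.])
    else: d=np.array([x,-y,-1.])
    d=E[:3,:3].T@d
    return -E[:3,:3].T@E[:3,3], d/np.linalg.norm(d)
def plane(c,uv,z,fish=False):
    o,d=ray(c,uv,fish); return o+d*(z-o[2])/d[2]
def tri(*rs):
    A=sum(np.eye(3)-np.outer(d,d) for o,d in rs); b=sum((np.eye(3)-np.outer(d,d))@o for o,d in rs)
    p=np.linalg.solve(A,b); return p,[float(np.linalg.norm(np.cross(p-o,d))) for o,d in rs]
def mask(c,lo,hi,box,s=90,v=40):
    x,y,w,h=box
    H=cv2.cvtColor(np.ascontiguousarray(c["pixels"][y:y+h,x:x+w]),cv2.COLOR_RGB2HSV)
    m=((H[...,0]>=lo)&(H[...,0]<=hi) if lo<=hi else (H[...,0]>=lo)|(H[...,0]<=hi))&(H[...,1]>s)&(H[...,2]>v)
    return m.astype(np.uint8)
def blobs(c,lo,hi,box,amin=4,**k):
    m=mask(c,lo,hi,box,**k); n,l,st,ce=cv2.connectedComponentsWithStats(m)
    return [(int(st[i,4]),np.round(ce[i]+box[:2],2)) for i in range(1,n) if st[i,4]>=amin]
E
python3 - <<'E'
from h import *; import pickle
d=pickle.load(open("cams0.pkl","rb")); t=d["top"]; s=d["scene"]
tb=(300,200,115,85); rb=(140,195,70,85)
print("blue",b:=blobs(t,100,130,tb,s=120)); print("amber",a:=blobs(t,5,20,tb,s=120))
print("T red",blobs(t,172,6,rb,s=130),"orange",blobs(t,7,22,rb,s=110))
sb=(295,250,70,50)
print("S red",blobs(s,172,6,sb,s=130),"orange",blobs(s,7,22,sb,s=110))
print("S blue",blobs(s,100,130,(235,190,50,35),s=120))
for n,ar in b+a: print(n,np.round(plane(t,ar,.03),4))
E
```

```text
blue [(34, array([324.71, 220.15]))]
amber [(11, array([323.09, 225.82])), (21, array([355.76, 234.33])), (38, array([318.82, 239.68])), (19, array([388.26, 244.16])), (38, array([351.26, 249.03])), (42, array([384.07, 258.5 ]))]
T red [(61, array([165.28, 211.89]))] orange [(27, array([163.63, 258.52]))]
S red [(33, array([313.21, 271.79]))] orange [(33, array([344.94, 264.88]))]
S blue [(21, array([250.43, 201.9 ]))]
34 [ 0.5885 -0.1062  0.03  ]
11 [ 0.5766 -0.1028  0.03  ]
21 [ 0.5589 -0.1703  0.03  ]
38 [ 0.5476 -0.0937  0.03  ]
19 [ 0.5387 -0.2368  0.03  ]
38 [ 0.5284 -0.1605  0.03  ]
42 [ 0.5091 -0.2275  0.03  ]
```

Run:
```python
from h import *; import pickle
d=pickle.load(open("cams0.pkl","rb")); t=d["top"]; s=d["scene"]
for n,a,b in(("red",(165.28,211.89),(313.21,271.79)),("stop",(163.63,258.52),(344.94,264.88)),("bluecap",(324.71,220.15),(250.43,201.9))):
    print(n,tri(ray(t,a),ray(s,b)))
    for z in (.09,.1,.14,.15): print(z,np.round(plane(t,a,z),4)) if n!="bluecap" else 0
# wrist cam relative to tool
from workcell import manip
o=manip.get_obs(); Rt=R.from_quat(o["ee_rot"]).as_matrix(); E=d["wrist"]["extrinsics"]
C=-E[:3,:3].T@E[:3,3]; print("cam in tool",Rt.T@(C-o["position"]), "axes",np.round(Rt.T@E[:3,:3].T,3)); print("tool axes",np.round(Rt,3))
```

```text
red (array([0.59173581, 0.20502004, 0.12670048]), [1.4595442525255672e-05, 1.459544252525265e-05])
0.09 [0.597  0.2144 0.09  ]
0.1 [0.5956 0.2118 0.1   ]
0.14 [0.5898 0.2016 0.14  ]
0.15 [0.5884 0.1991 0.15  ]
stop (array([0.50399877, 0.21397339, 0.09144585]), [0.0003538596835435501, 0.00035385968354357134])
0.09 [0.5044 0.2141 0.09  ]
0.1 [0.5038 0.2116 0.1   ]
0.14 [0.5017 0.2014 0.14  ]
0.15 [0.5012 0.1989 0.15  ]
bluecap (array([ 0.5885058 , -0.1060937 ,  0.02559294]), [0.0006787099612649274, 0.0006787099612649717])
cam in tool [ 0.07997222  0.00118238 -0.12401317] axes [[-0.     0.949  0.314]
 [ 1.    -0.     0.001]
 [ 0.001  0.314 -0.949]]
tool axes [[ 0.928  0.373 -0.   ]
 [ 0.373 -0.928  0.001]
 [-0.    -0.001 -1.   ]]
```

View pics/wrist0.png

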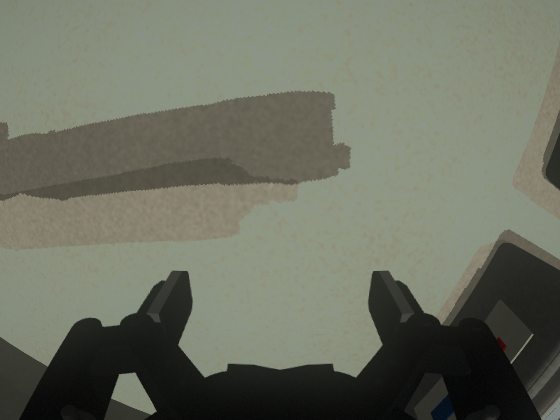

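The wrist view shows the open fingers over bare bench, with the reader's edge at the right. I'll fly to a hover over the blue vial, with the tool's x along the vial.

Request:
{"op": "arm_command", "data": {"series": "0 0 0 0 0.0533; 0 0 0 0 0.0533; 0 0 0 0 0.0533; 0 0 0 0 0.0533; 0 0.0456 -0.139 0 0; 0 0.0456 -0.139 0 0; 0 0.0456 -0.139 0 0; 0 0.0456 -0.139 0 0; 0 0.0456 -0.139 0 0; 0 0.0456 -0.139 0 0", "newtons": 20}}

```text
clock: 1.4
position: [0.4333, -0.2895, 0.2503]
ee_rot: [0.99, -0.144, 0.0, 0.0]
ft_force: [0.3, 0.2, -0.6]
grip_width: 1.001
grasp_force: 0.0
```

Request:
{"op": "arm_command", "data": {"series": "0.69 0.0456 -0.139 0.06 0; 0.69 0.0456 -0.139 0.06 0; 0.69 0.0456 -0.139 0.06 0; 0.69 0.0456 -0.139 0.06 0; 0.69 0 0 0.02 0; 0.69 0 0 0 0; 0.69 0 0 0 0; 0.69 0 0 0 0; 0.69 0 0 0 0; 0.69 0 0 0 0"}}

```text
clock: 2.65
position: [0.5641, -0.1013, 0.1477]
ee_rot: [0.99, -0.144, 0.0, 0.0]
ft_force: [0.4, -0.8, 0.4]
grip_width: 0.313
grasp_force: 0.0
```

Run:
```python
from h import *; import pickle
from workcell import manip, viewer
c=viewer.camera("wrist"); o=manip.get_obs(); pickle.dump((c,o),open("w1.pkl","wb"))
cv2.imwrite("pics/w1.png",c["pixels"][:,:,::-1])
box=(150,60,260,300)
print(blobs(c,100,130,box,30,s=120)); print(blobs(c,5,20,box,30,s=120))
```

```text
[(429, array([275.38, 179.15]))]
[(220, array([363.05, 196.21])), (233, array([275.28, 197.1 ])), (385, array([275.  , 233.45])), (333, array([359.8 , 232.22]))]
```

View pics/w1.png

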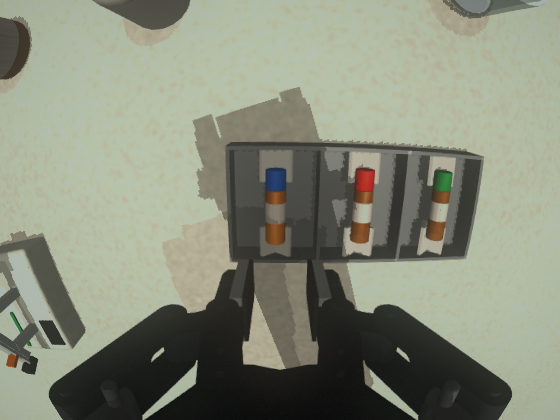

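The wrist view shows the blue vial in column 275, with its cap top at about row 168 and its foot at about row 244, so it lines up with the tool. I'll now get its ends and position.

Run:
```python
from h import *; import pickle
c,o=pickle.load(open("w1.pkl","rb")); Rt=R.from_quat(o["ee_rot"]).as_matrix(); p=o["position"]; print(p)
box=(255,150,42,110)
H=(mask(c,100,130,box,s=90)|mask(c,5,20,box,s=90)); 
ys,xs=np.nonzero(H); ys+=150; xs+=255; print("rows",ys.min(),ys.max())
for r in (170,175,180,185,197,232,237,241):
    k=xs[ys==r]; print(r,k.min(),k.max(), np.round(Rt.T@(plane(c,((k.min()+k.max())/2,r),.028,True)-p),4))
for z in(.018,.026,.034):
    print(z,[np.round(Rt.T@(plane(c,(275.2,r),z,True)-p),4) for r in(ys.min()-.5,ys.max()+.5)])
# top view both ends
t=pickle.load(open("cams0.pkl","rb"))["top"]
for uv in((324.71,220.15),(318.82,239.68)): print(np.round(Rt.T@(plane(t,uv,.03)-p),4))
```

```text
[ 0.56410974 -0.10113509  0.14762545]
rows 168 244
170 266 285 [ 0.0337 -0.0021  0.1196]
175 266 285 [ 0.0298 -0.0021  0.1196]
180 266 285 [ 0.0259 -0.0022  0.1196]
185 266 285 [ 0.022  -0.0022  0.1196]
197 266 285 [ 0.0124 -0.0022  0.1196]
232 266 284 [-0.017  -0.0028  0.1196]
237 266 284 [-0.0213 -0.0028  0.1196]
241 266 284 [-0.0249 -0.0028  0.1196]
0.018 [array([ 0.0338, -0.0025,  0.1296]), array([-0.0325, -0.0028,  0.1296])]
0.026 [array([ 0.0353, -0.0024,  0.1216]), array([-0.0289, -0.0027,  0.1216])]
0.034 [array([ 0.0368, -0.0023,  0.1136]), array([-0.0253, -0.0026,  0.1136])]
[ 0.0248 -0.002   0.1176]
[-0.018  -0.0024  0.1176]
```

Across both views, the vial's middle is about 4 mm along tool x and -2.5 mm along tool y from the TCP. I'll shift, descend, and check before closing.

Request:
{"op": "arm_command", "data": {"series": "0.69 0.01 -0.006 0 0; 0.69 0 0 0.05 0; 0.69 0 0 0.05 0; 0.69 0 0 0.05 0; 0.69 0 0 0.05 0; 0.69 0 0 0.04 0; 0.69 0 0 0.03 0; 0.69 0 0 0.02 0; 0.69 0 0 0.01 0; 0.69 0 0 0 0"}}

```text
clock: 3.95
position: [0.5688, -0.0998, 0.0275]
ee_rot: [0.99, -0.143, 0.0, 0.0]
ft_force: [-0.6, -1.1, -0.7]
grip_width: 0.312
grasp_force: 0.0
```

Request:
{"op": "arm_command", "data": {"series": "1 0 0 0 0; 1 0 0 0 0; 1 0 0 0 0; 1 0 0 0 0; 1 0 0 -0.01 0; 1 0 0 -0.02 0; 1 0 0 -0.04 0; 1 0 0 -0.08 0; 1 0 0 -0.12 0; 1 0 0 -0.12 0", "newtons": 20}}

```text
clock: 5.2
position: [0.5684, -0.1, 0.1859]
ee_rot: [0.99, -0.144, 0.0, 0.0]
ft_force: [0.7, -0.7, -0.1]
grip_width: 0.176
grasp_force: 21.6
```

Request:
{"op": "arm_command", "data": {"series": "1 0 0 0 -0.0294; 1 0 0 0 -0.0294; 1 -0.032 -0.122 0 0; 1 -0.032 -0.122 0 0; 1 -0.032 -0.122 0 0; 1 -0.032 -0.122 0 0; 1 -0.032 -0.122 0 0; 1 0 0 0 0; 1 0 0 0 0; 1 0 0 0 0"}}

```text
clock: 6.45
position: [0.5306, 0.1478, 0.1837]
ee_rot: [0.999, -0.053, 0.0, 0.0]
ft_force: [0.3, -0.2, -0.7]
grip_width: 0.172
grasp_force: 21.6
```

Run:
```python
from h import *; import pickle
from workcell import manip, viewer
c=viewer.camera("wrist"); o=manip.get_obs(); pickle.dump((c,o),open("w2.pkl","wb"))
cv2.imwrite("pics/w2.png",c["pixels"][:,:,::-1])
print(o["position"],o["ee_rot"],o["joint_pos"])
box=(0,0,560,420)
print("red",blobs(c,172,6,box,60,s=120)); print("or",blobs(c,7,22,box,60,s=120)); print("bl",blobs(c,100,130,box,60,s=120))
```

```text
[0.53051943 0.1479962  0.18359769] [ 9.98609922e-01 -5.27078407e-02  1.34337883e-04  2.97068914e-04] [ 0.12543055  0.26649088 -0.55551621  1.72286712  0.15058062  1.19475155
 -2.14604233]
red [(125, array([555.14, 139.17])), (397, array([169.15, 154.55]))]
or [(77, array([554.99, 150.26])), (144, array([548.79, 175.45])), (369, array([194.91, 263.99])), (686, array([280.12, 282.71])), (845, array([279.63, 336.  ]))]
bl [(1272, array([280.53, 253.45]))]
```

View pics/w2.png

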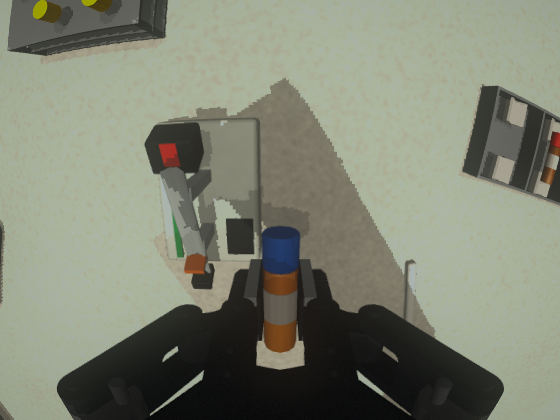

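The vial is held level. The groove runs from the orange stop at (195,264) to the red mark at (169,155). Next is a three-view triangulation and a crop of the groove edges.

Run:
```python
from h import *; import pickle
d=pickle.load(open("cams0.pkl","rb")); t=d["top"]; s=d["scene"]; c,o=pickle.load(open("w2.pkl","rb"))
for n,a,b,w in(("red",(165.28,211.89),(313.21,271.79),(169.15,154.55)),("stop",(163.63,258.52),(344.94,264.88),(194.91,263.99))):
    r=[ray(t,a),ray(s,b),ray(c,w,True)]
    print(n,tri(*r),"top+w",tri(r[0],r[2])[0])
# held vial ends in tool frame (axis plane z=TCP)
Rt=R.from_quat(o["ee_rot"]).as_matrix(); p=np.array(o["position"])
box=(258,215,45,145); H=mask(c,100,130,box)|mask(c,5,20,box); ys,xs=np.nonzero(H); print(ys.min()+215,ys.max()+215)
for dz in(-.008,0,.008): print(dz,[np.round(Rt.T@(plane(c,(280,r),p[2]+dz,True)-p),4) for r in(ys.min()+214.5,ys.max()+215.5)])
im=cv2.resize(c["pixels"][110:300,130:270,::-1],None,fx=4,fy=4,interpolation=cv2.INTER_CUBIC)[:600]
im=cv2.resize(c["pixels"][140:290,140:240,::-1],(400,600),interpolation=cv2.INTER_CUBIC)
im2=cv2.resize(t["pixels"][200:275,145:195,::-1],(400,600),interpolation=cv2.INTER_CUBIC)
cv2.imwrite("pics/crop2.png",np.clip((np.hstack([im,im2])/255.)**.7*255,0,255).astype(np.uint8))
```

```text
red (array([0.59206092, 0.20500913, 0.12657021]), [0.0002951523562380744, 0.0003612960262345287, 0.0006409198292759952]) top+w [0.59231615 0.206038   0.12317222]
stop (array([0.50426044, 0.21427587, 0.09170987]), [0.0005731010655388113, 0.000415970108029737, 0.0006324755859289267]) top+w [0.50439144 0.21436241 0.0912635 ]
227 352
-0.008 [array([0.0302, 0.0013, 0.008 ]), array([-0.043 ,  0.0013,  0.008 ])]
0 [array([0.0332, 0.0013, 0.    ]), array([-0.0355,  0.0013, -0.    ])]
0.008 [array([ 0.0363,  0.0013, -0.008 ]), array([-0.0281,  0.0013, -0.008 ])]
```

View pics/crop2.png

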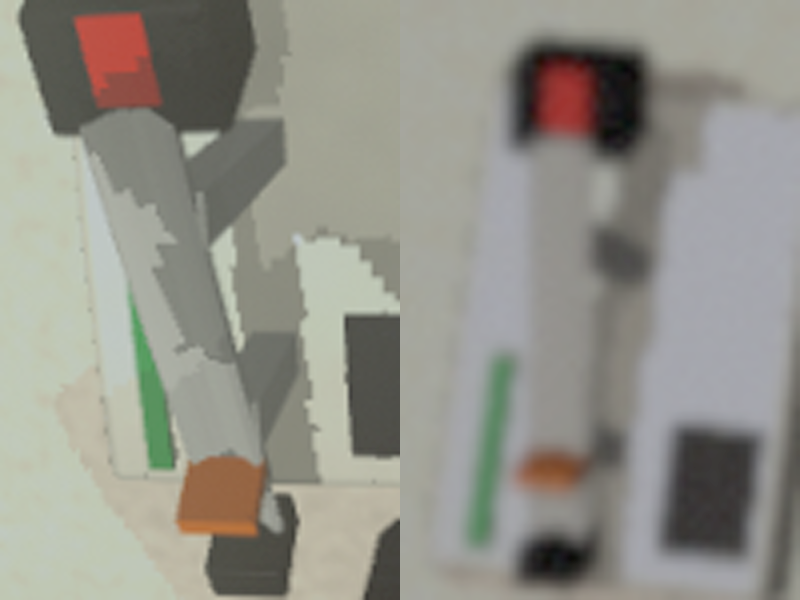

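The crop shows the groove edges clearly in both views, with the stop plate square across the groove at (195,264). I'll work out the midline from the edge mid-points in both views.

Run:
```python
from h import *; import pickle
d=pickle.load(open("cams0.pkl","rb")); t=d["top"]; c,o=pickle.load(open("w2.pkl","rb"))
T=np.tan(np.radians(28))
def onslope(r,x0,z0):  # intersect ray with plane z=z0+(x-x0)/cos(yaw6)*T
    o_,dd=r; n=np.array([-T,0,1.]); q=np.array([x0,0,z0]); return o_+dd*(n@(q-o_))/(n@dd)
# edges: ~4 mm below axis plane; axis at z=.09 at foot x0
x0=.495
for nm,cam,fi,pts in(("w",c,True,[(140+a/4-.4,140+b/4-.4) for a,b in((137,140),(154,200),(179,300),(210,400))]),
                  ("t",t,False,[(145+a/8-.4,200+b/8-.4) for a,b in((165,200),(163,300),(162,400))])):
    for uv in pts: print(nm,np.round(onslope(ray(cam,uv,fi),x0,.09-.004/np.cos(np.radians(28))),4))
# stop plate face corners, wrist
for n,uv in (("top edge mid",(140+219/4-.4,140+521/4-.4)),("low edge mid",(140+229/4-.4,140+459/4-.4))):
    for z in(.08,.085,.09,.095,.1,.105): print(n,np.round(plane(c,uv,z,True),4))
# reader housing edge yaw: wrist, top face z=.04, right edge & bottom edge (approx)
print([np.round(plane(c,uv,.04,True),4) for uv in((259,125),(261,258),(166,259))])
```

```text
w [0.5813 0.2024 0.1314]
w [0.5711 0.2034 0.1259]
w [0.5521 0.2061 0.1158]
w [0.5297 0.2085 0.1039]
t [0.5675 0.2049 0.124 ]
t [0.5446 0.2075 0.1118]
t [0.5212 0.21   0.0994]
top edge mid [0.4936 0.2206 0.08  ]
top edge mid [0.4962 0.2188 0.085 ]
top edge mid [0.4988 0.217  0.09  ]
top edge mid [0.5013 0.2152 0.095 ]
top edge mid [0.5039 0.2134 0.1   ]
top edge mid [0.5064 0.2115 0.105 ]
low edge mid [0.5073 0.2155 0.08  ]
low edge mid [0.5096 0.2138 0.085 ]
low edge mid [0.5118 0.2121 0.09  ]
low edge mid [0.5141 0.2104 0.095 ]
low edge mid [0.5164 0.2087 0.1   ]
low edge mid [0.5186 0.207  0.105 ]
[array([0.5986, 0.1566, 0.04  ]), array([0.48  , 0.1695, 0.04  ]), array([0.4867, 0.2612, 0.04  ])]
```

The groove midline from the two views agrees to about 0.6 mm, with yaw about -6.3°, and the housing edge confirms it. Finger clearance beside the groove is tight, so I'll hover just above its low end and align against the held vial in the same image.

Request:
{"op": "arm_command", "data": {"series": "1 -0.0145 -0.05 0 0.0015; 1 -0.0145 -0.05 0 0; 1 -0.0145 -0.052 0 0; 1 0 0 0.02 0; 1 0 0 0.026 0; 1 0 0 0 0; 1 0 0 0 0; 1 0 0 0 0; 1 0 0 0 0; 1 0 0 0 0"}}

```text
clock: 7.75
position: [0.5193, 0.2118, 0.1652]
ee_rot: [0.999, -0.054, 0.0, -0.0]
ft_force: [0.4, -0.8, 0.0]
grip_width: 0.176
grasp_force: 21.6
```

Run:
```python
from h import *; import pickle
from workcell import manip, viewer
c=viewer.camera("wrist"); o=manip.get_obs(); pickle.dump((c,o),open("w3.pkl","wb"))
print(o["position"],np.degrees(R.from_quat(o["ee_rot"]).as_euler("xyz")))
im=c["pixels"][90:390,180:380,::-1]
cv2.imwrite("pics/w3.png",cv2.resize(im,None,fx=2,fy=2,interpolation=cv2.INTER_CUBIC))
```

```text
[0.51932842 0.21182085 0.16514041] [ 1.79998229e+02 -1.25721976e-02 -6.18147872e+00]
```

View pics/w3.png

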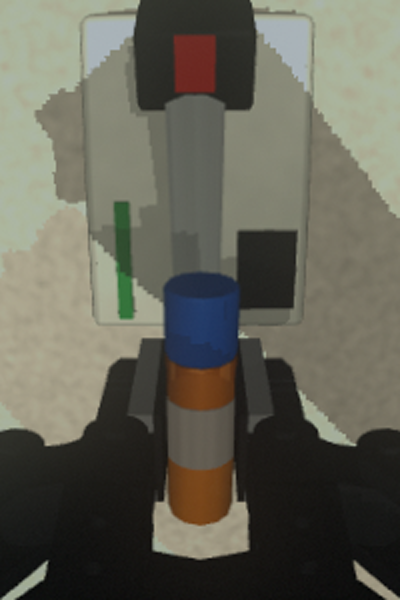

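The groove's midline is at crop column ~196 and the vial's at ~201.5, so there's a lateral offset of about 2.5 px. I'll measure it numerically.

```bash
cat > lat.py <<'E'
from h import *
def groove(c,rows,cx=280):
    g=cv2.GaussianBlur(cv2.cvtColor(c["pixels"],cv2.COLOR_RGB2LAB),(0,0),1)[...,0].astype(float)
    out=[]
    for r in rows:
        # mean over 3 rows, horizontal gradient, extrema each side
        q=np.gradient(g[r-1:r+2].mean(0)); L=slice(cx-22,cx-8); Rr=slice(cx+4,cx+18)
        def sub(s):
            a=np.abs(q[s]); i=a.argmax()+s.start; w=np.abs(q[i-1:i+2]); return i+(w[2]-w[0])/2/(2*w[1]-w[0]-w[2]+1e-9)
        out.append((r,round(sub(L),2),round(sub(Rr),2)))
    return out
def capmid(c,box=(250,215,60,70)):
    m=mask(c,100,130,box,s=90); k=m.sum(1)>.6*m.sum(1).max(); r=np.nonzero(k)[0]
    return [(int(i+box[1]),float(np.nonzero(m[i])[0].min()+box[0]),float(np.nonzero(m[i])[0].max()+box[0])) for i in r[::6]]
E
python3 - <<'E'
from lat import *; import pickle
c,o=pickle.load(open("w3.pkl","rb"))
for r,a,b in groove(c,range(142,224,8),277): print(r,a,b,(a+b)/2)
print(capmid(c))
Rt=R.from_quat(o["ee_rot"]).as_matrix(); p=np.array(o["position"])
for uv,z in(((277.5,140),.133),((278.3,222),.115),((280.7,245),.17)): print(np.round(Rt.T@(plane(c,uv,z,True)-p),4))
E
```

```text
142 262.24 291.86 277.05
150 262.0 291.94 276.97
158 253.93 291.8 272.865
166 255.21 291.61 273.41
174 256.13 291.31 273.72
182 257.05 291.08 274.065
190 257.98 290.84 274.40999999999997
198 264.17 290.66 277.415
206 264.79 290.37 277.58000000000004
214 265.23 290.09 277.65999999999997
222 265.81 290.14 277.975
[(228, 269.0, 292.0), (234, 263.0, 299.0), (240, 263.0, 299.0), (246, 263.0, 298.0), (252, 263.0, 298.0), (258, 263.0, 298.0), (264, 263.0, 298.0), (270, 267.0, 294.0)]
[ 0.0652 -0.      0.0322]
[0.0168 0.0002 0.0501]
[ 0.0271  0.0014 -0.0049]
```

Request:
{"op": "arm_command", "data": {"series": "1 0 -0.0036 0 -0.0013; 1 0.022 0 0 0; 1 0.022 0 0 0; 1 0.022 0 0 0; 1 0 0 0.02 0; 1 0 0 0.02 0; 1 0 0 0.01 0; 1 0 0 0 0; 1 0 0 0 0; 1 0 0 0 0"}}

```text
clock: 9.05
position: [0.5458, 0.2105, 0.1453]
ee_rot: [0.999, -0.052, 0.0, -0.0]
ft_force: [0.6, 1.0, 0.5]
grip_width: 0.176
grasp_force: 21.6
```

Run:
```python
from lat import *; import pickle
from workcell import manip, viewer
c=viewer.camera("wrist"); o=manip.get_obs(); pickle.dump((c,o),open("w4.pkl","wb"))
print(o["position"],np.degrees(R.from_quat(o["ee_rot"]).as_euler("xyz")))
for r,a,b in groove(c,range(170,230,6),280): print(r,a,b,(a+b)/2)
print(capmid(c)); print(blobs(c,172,6,(240,40,80,180),60,s=120))
im=c["pixels"][90:390,180:380,::-1]
cv2.imwrite("pics/w4.png",cv2.resize(im,None,fx=2,fy=2,interpolation=cv2.INTER_CUBIC))
```

```text
[0.54581241 0.21053766 0.14529768] [-1.79994566e+02 -2.76110435e-02 -5.94913643e+00]
170 269.19 292.44 280.815
176 269.45 292.2 280.825
182 269.63 291.98 280.805
188 269.77 291.97 280.87
194 269.78 291.69 280.735
200 274.5 289.92 282.21000000000004
206 266.7 297.14 281.91999999999996
212 264.5 296.66 280.58000000000004
218 264.7 296.34 280.52
224 265.28 296.1 280.69
[(228, 269.0, 292.0), (234, 262.0, 299.0), (240, 263.0, 299.0), (246, 263.0, 298.0), (252, 263.0, 298.0), (258, 263.0, 298.0), (264, 263.0, 298.0), (270, 267.0, 294.0)]
[(671, array([280.88, 182.66]))]
```

View pics/w4.png

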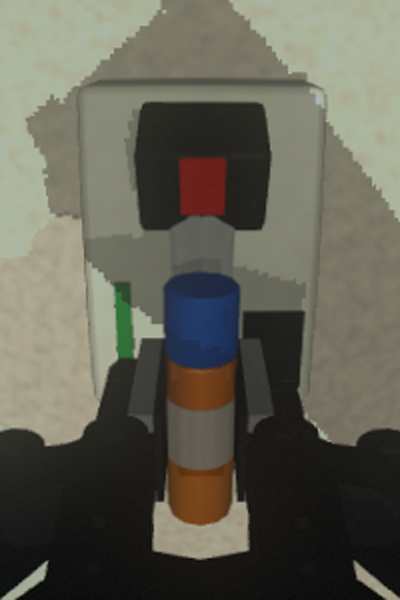

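The groove (280.6), red mark (280.9) and vial (280.6) are now collinear. I'll descend slowly and watch the force.

Request:
{"op": "arm_command", "data": {"series": "1 0 0 0.003 0; 1 0 0 0.003 0; 1 0 0 0.003 0; 1 0 0 0.003 0; 1 0 0 0.003 0; 1 0 0 0.003 0; 1 0 0 0.003 0; 1 0 0 0.003 0; 1 0 0 0.003 0; 1 0 0 0 0"}}

```text
clock: 10.35
position: [0.5457, 0.2104, 0.1341]
ee_rot: [0.999, -0.052, -0.0, 0.0]
ft_force: [-0.2, -0.5, -0.1]
grip_width: 0.18
grasp_force: 21.6
```

Request:
{"op": "arm_command", "data": {"series": "1 0 0 0.0015 0; 1 0 0 0.0015 0; 1 0 0 0.0015 0; 1 0 0 0.0015 0; 1 0 0 0.0015 0; 1 0 0 0.0015 0; 1 0 0 0.001 0; 1 0 0 0 0; 1 0 0 0 0; 1 0 0 0 0"}}

```text
clock: 11.6
position: [0.5458, 0.2107, 0.1307]
ee_rot: [0.999, -0.052, 0.0, -0.0]
ft_force: [-2.5, -0.6, 5.3]
grip_width: 0.178
grasp_force: 22.1
```

Request:
{"op": "arm_command", "data": {"series": "1 0 0 0.0005 0; 1 0 0 0.0005 0; 1 0 0 0.0005 0; 1 0 0 0.0005 0; 1 0 0 0.0005 0; 1 0 0 0 0; 1 0 0 0 0; 1 0 0 0 0; 1 0 0 0 0; 1 0 0 0 0"}}

```text
clock: 12.85
position: [0.5458, 0.2106, 0.1298]
ee_rot: [0.999, -0.052, 0.0, -0.0]
ft_force: [-3.3, -1.1, 6.3]
grip_width: 0.18
grasp_force: 22.2
```

Request:
{"op": "arm_command", "data": {"series": "0.84 0 0 0 0; 0.84 0 0 0 0; 0.84 0 0 0 0; 0.84 0 0 0.0005 0; 0.84 0 0 0.0005 0; 0.84 0 0 0.0005 0; 0.84 0 0 0.0005 0; 0.84 0 0 0.0005 0; 0.84 0 0 0 0; 0.84 0 0 0 0"}}

```text
clock: 14.1
position: [0.5458, 0.2106, 0.1288]
ee_rot: [0.999, -0.052, 0.0, -0.0]
ft_force: [-2.7, -0.6, 7.4]
grip_width: 0.176
grasp_force: 22.3
```

Request:
{"op": "arm_command", "data": {"series": "0.84 0 0 0.001 0; 0.84 0 0 0.001 0; 0.84 0 0 0.001 0; 0.84 0 0 0.001 0; 0.84 0 0 0.001 0; 0.84 0 0 0.001 0; 0.84 0 0 0.001 0; 0.84 0 0 0 0; 0.84 0 0 0 0; 0.84 0 0 0 0"}}

```text
clock: 15.35
position: [0.5458, 0.2106, 0.1259]
ee_rot: [0.999, -0.052, 0.0, 0.0]
ft_force: [-2.6, -0.6, 5.9]
grip_width: 0.176
grasp_force: 22.7
```

The force holds steady at about 6.5 N while the vial pivots in the pads. I'll keep going.

Request:
{"op": "arm_command", "data": {"series": "0.84 0 0 0.0015 0; 0.84 0 0 0.0015 0; 0.84 0 0 0.0015 0; 0.84 0 0 0.0015 0; 0.84 0 0 0.0015 0; 0.84 0 0 0.0015 0; 0.84 0 0 0.0015 0; 0.84 0 0 0.0015 0; 0.84 0 0 0 0; 0.84 0 0 0 0"}}

```text
clock: 16.6
position: [0.5461, 0.2104, 0.1212]
ee_rot: [0.999, -0.052, 0.0, 0.0]
ft_force: [-1.6, -0.0, 6.1]
grip_width: 0.177
grasp_force: 23.7
```

Request:
{"op": "arm_command", "data": {"series": "0.84 0 0 0.0015 0; 0.84 0 0 0.0015 0; 0.84 0 0 0.0015 0; 0.84 0 0 0.0015 0; 0.84 0 0 0.0015 0; 0.84 0 0 0.001 0; 0.84 0 0 0 0; 0.84 0 0 0 0; 0.84 0 0 0 0; 0.84 0 0 0 0"}}

```text
clock: 17.85
position: [0.5462, 0.2104, 0.1179]
ee_rot: [0.999, -0.052, 0.001, -0.0]
ft_force: [-1.1, -1.0, 6.6]
grip_width: 0.175
grasp_force: 24.5
```

Run:
```python
from h import *
from workcell import viewer
w=viewer.camera("wrist"); s=viewer.camera("scene")
a=cv2.resize(w["pixels"][150:375,205:355,::-1],(400,600),interpolation=cv2.INTER_CUBIC)
b=cv2.resize(s["pixels"][235:310,300:350+10,::-1],(400,500),interpolation=cv2.INTER_CUBIC)
b=cv2.copyMakeBorder(b,0,100,0,0,0)
cv2.imwrite("pics/w5.png",np.hstack([a,b]))
```

```text
(no output)
```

View pics/w5.png

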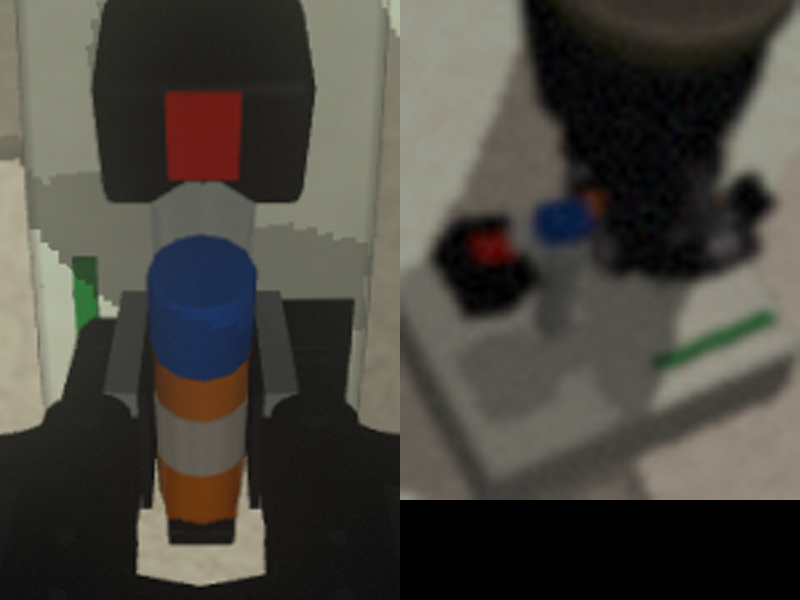

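The vial is tilted cap-uphill and nearly along the groove, and it stays centred between the fingers. Last millimetres now, in fine steps. No pictures are left, so I'll use numbers only from here.

Request:
{"op": "arm_command", "data": {"series": "0.84 0 0 0.0005 0; 0.84 0 0 0.0005 0; 0.84 0 0 0.0005 0; 0.84 0 0 0.0005 0; 0.84 0 0 0.0005 0; 0.84 0 0 0 0; 0.84 0 0 0 0; 0.84 0 0 0 0; 0.84 0 0 0 0; 0.84 0 0 0 0"}}

```text
clock: 19.2
position: [0.5463, 0.2104, 0.1169]
ee_rot: [0.999, -0.052, 0.001, -0.0]
ft_force: [-1.2, -2.1, 5.8]
grip_width: 0.176
grasp_force: 24.8
```

Request:
{"op": "arm_command", "data": {"series": "0.84 0 0 0.0005 0; 0.84 0 0 0.0005 0; 0.84 0 0 0.0005 0; 0.84 0 0 0.0005 0; 0.84 0 0 0.0005 0; 0.84 0 0 0.0005 0; 0.84 0 0 0 0; 0.84 0 0 0 0; 0.84 0 0 0 0; 0.84 0 0 0 0"}}

```text
clock: 20.45
position: [0.5464, 0.2104, 0.1159]
ee_rot: [0.999, -0.052, 0.001, -0.0]
ft_force: [-1.9, -1.7, 8.9]
grip_width: 0.174
grasp_force: 25.2
```

```bash
cat > tilt.py <<'E'
from h import *; import pickle
from scipy.optimize import least_squares
def bounds(c):
    p=cv2.GaussianBlur(np.ascontiguousarray(c["pixels"][:,277:285]),(0,0),.8).astype(float).mean(1)
    b=p[:,2]/(p.sum(1)+1); 
    out=[]; g=np.gradient(b)
    for s,lo,hi in((-1,255,292),(1,280,312),(-1,305,345)):
        q=s*g[lo:hi]; i=q.argmax()+lo; w=s*g[i-1:i+2]; out.append(i+(w[2]-w[0])/2/(2*w[1]-w[0]-w[2]+1e-9))
    return np.array(out)
def rays(c,o,rows):
    Rt=R.from_quat(o["ee_rot"]).as_matrix(); P=np.array(o["position"]); r=[]
    for v in rows:
        a,d=ray(c,(280.5,v),True); r.append((Rt.T@(a-P),Rt.T@d))
    return r
def tilt(c,o):
    c0,o0=pickle.load(open("w4.pkl","rb")); 
    ax=[(a+d*(-.008-a[2])/d[2])[0] for a,d in rays(c0,o0,bounds(c0))]   # top line of level vial
    rr=rays(c,o,bounds(c))
    def f(q):
        t,x0=q; out=[]
        for s,(a,d) in zip(ax,rr):
            x=x0+s*np.cos(t)-.008*np.sin(t); z=-s*np.sin(t)-.008*np.cos(t)
            out.append((a+d*(z-a[2])/d[2])[0]-x)
        return np.array(out)*1e3
    s=least_squares(f,[.3,0]); return np.round(ax,4),np.degrees(s.x[0]),s.x[1]*1e3,s.fun
E
python3 - <<'E'
from tilt import *
from workcell import manip,viewer
c=viewer.camera("wrist"); o=manip.get_obs(); pickle.dump((c,o),open("w6.pkl","wb"))
print(bounds(c),tilt(c,o),o["ft_force"])
E
```

```text
[272.39147484 308.89896496 328.6364007 ] (array([ 0.0157,  0.0056, -0.0108]), np.float64(-2.242678871035402), np.float64(-3.463171511456688), array([ 3.39552545, -4.59640514,  1.20087969])) [-1.2303781  -1.746387    7.88745221]
```

Run:
```python
import re
s=open("tilt.py").read()
i=s.index("    p=cv2"); j=s.index("def rays")
s=s[:i]+'''    bl=mask(c,100,130,(277,215,8,90)).mean(1); am=mask(c,3,22,(277,215,8,150)).mean(1)
    cap=215+np.nonzero(bl>.5)[0].max()+.5
    a=np.nonzero(am>.5)[0]; k=np.argmax(np.diff(a)); return np.array([cap,215+a[k]+.5,215+a[k+1]-.5])
'''+s[j:]
open("tilt.py","w").write(s)
from tilt import *
c0,o0=pickle.load(open("w4.pkl","rb")); c,o=pickle.load(open("w6.pkl","rb"))
print(bounds(c0),bounds(c),tilt(c,o))
```

```text
[273.5 294.5 324.5] [294.5 309.5 328.5] (array([ 0.0158,  0.0055, -0.0107]), np.float64(19.70907277498738), np.float64(-3.60366990767828), array([ 0.13482758, -0.20788969,  0.07306211]))
```

```bash
cat >> tilt.py <<'E'
def ends(c):
    bl=mask(c,100,130,(277,195,8,110)).mean(1); am=mask(c,3,22,(277,215,8,165)).mean(1)
    return 195+np.nonzero(bl>.5)[0].min()-.5, 215+np.nonzero(am>.5)[0].max()+.5
def tilt2(c,o,c0,o0,fz=True):
    S=[(a+d*(-.008-a[2])/d[2])[0] for a,d in rays(c0,o0,[*bounds(c0),ends(c0)[1]])]
    a,d=rays(c0,o0,[ends(c0)[0]])[0]; Sc=(a+d*(.008-a[2])/d[2])[0]
    pts=[(s,-.008) for s in S]+[(Sc,.008)]; cen=(S[3]+Sc)/2
    rr=rays(c,o,[*bounds(c),ends(c)[1],ends(c)[0]])
    def f(q):
        t,x0,z0=q; z0=z0*fz; out=[]
        for (s,h),(a,d) in zip(pts,rr):
            x=x0+s*np.cos(t)+h*np.sin(t); z=z0-s*np.sin(t)+h*np.cos(t)
            out.append((a+d*(z-a[2])/d[2])[0]-x)
        return np.array(out)*1e3
    s=least_squares(f,[.3,0,0],x_scale=[.1,.01,.01]); return np.round(pts,4).tolist(),cen,np.degrees(s.x[0]),s.x[1:]*1e3,np.round(s.fun,2)
E
python3 - <<'E'
from tilt import *
c0,o0=pickle.load(open("w4.pkl","rb")); c,o=pickle.load(open("w6.pkl","rb"))
print(ends(c0),ends(c)); print(tilt2(c,o,c0,o0)); print(tilt2(c,o,c0,o0,False))
from workcell import manip; print(manip.get_obs()["ft_force"])
E
```

```text
(np.float64(226.5), np.float64(352.5)) (np.float64(240.5), np.float64(346.5))
([[0.0158, -0.008], [0.0055, -0.008], [-0.0107, -0.008], [-0.0281, -0.008], [0.0302, 0.008]], np.float64(0.001043818293616102), np.float64(20.030906969315787), array([-1.85431845, -2.39525896]), array([ 0.05, -0.19,  0.22, -0.08,  0.  ]))
([[0.0158, -0.008], [0.0055, -0.008], [-0.0107, -0.008], [-0.0281, -0.008], [0.0302, 0.008]], np.float64(0.001043818293616102), np.float64(19.043277550073125), array([-3.57662262,  0.        ]), array([-0.13, -0.37,  0.12, -0.04,  0.42]))
[-1.2303781  -1.746387    7.88745221]
```

The fit shows a tilt of about 20°, with the vial having crept up 2 mm in the pads, so it needs roughly 4-5 mm more descent.

Request:
{"op": "arm_command", "data": {"series": "0.84 0 0 0.001 0; 0.84 0 0 0.001 0; 0.84 0 0 0.001 0; 0.84 0 0 0.001 0; 0.84 0 0 0.001 0; 0.84 0 0 0.001 0; 0.84 0 0 0 0; 0.84 0 0 0 0; 0.84 0 0 0 0; 0.84 0 0 0 0"}}

```text
clock: 21.75
position: [0.5465, 0.2104, 0.1136]
ee_rot: [0.999, -0.052, 0.001, -0.0]
ft_force: [-1.6, -1.7, 9.0]
grip_width: 0.178
grasp_force: 26.0
```

```bash
cat > m.py <<'E'
from tilt import *
from workcell import manip,viewer
c=viewer.camera("wrist"); o=manip.get_obs(); c0,o0=pickle.load(open("w4.pkl","rb"))
print(ends(c),bounds(c)); print(tilt2(c,o,c0,o0)[2:]); print(o["ft_force"],o["torque"],o["clock"])
E
python3 m.py
```

```text
(np.float64(244.5), np.float64(349.5)) [297.5 311.5 328.5]
(np.float64(18.443145842186457), array([-5.50374076,  0.88799975]), array([-0.45, -0.25,  1.41, -0.73,  0.01]))
[-1.00614293 -2.95839575  8.06566055] [-0.32146799  0.07733447 -0.0083075 ] 21.8
```

```bash
sed -i 's/return np.array(out)\*1e3\n    s=least_squares(f,\[.3,0,0\]/&/; s/zip(pts,rr):/zip(pts,rr) :/' tilt.py
python3 - <<'E'
s=open("tilt.py").read()
i=s.index("def tilt2"); t=s[i:].replace("return np.array(out)*1e3","return np.delete(np.array(out)*1e3,3)")
open("tilt.py","w").write(s[:i]+t)
E
sed -i 's/print(tilt2(c,o,c0,o0)\[2:\])/print(tilt2(c,o,c0,o0)[2:],tilt2(c,o,c0,o0,False)[2:])/' m.py
cat >> m.py <<'E'
ce,ol=pickle.load(open("w6.pkl","rb")); print("prev",tilt2(ce,ol,c0,o0)[2:])
am=cv2.cvtColor(np.ascontiguousarray(c["pixels"][320:372:3,280:281]),cv2.COLOR_RGB2HSV)[:,0]; print(am.tolist())
E
python3 m.py
```

```text
(np.float64(244.5), np.float64(349.5)) [297.5 311.5 328.5]
(np.float64(23.03744492240548), array([-3.37178718, -0.79471796]), array([ 0.19, -0.28,  0.1 , -0.01])) (np.float64(22.643260844915545), array([-3.96899598,  0.        ]), array([ 0.12, -0.33,  0.11,  0.1 ]))
[-0.82543523 -1.35053063  8.23414319] [-0.32144498  0.03792068 -0.08460877] 21.85
prev (np.float64(20.587959601263535), array([-1.58760878, -2.61723204]), array([ 0.13, -0.19,  0.07, -0.01]))
[[19, 42, 97], [19, 45, 96], [19, 43, 96], [13, 164, 104], [13, 217, 107], [13, 224, 107], [13, 219, 107], [13, 219, 106], [12, 218, 89], [12, 215, 95], [23, 39, 26], [25, 59, 26], [30, 28, 27], [22, 45, 126], [23, 44, 169], [23, 44, 157], [24, 44, 170], [15, 44, 23]]
```

Request:
{"op": "arm_command", "data": {"series": "0.84 0 0 0.0008 0; 0.84 0 0 0.0008 0; 0.84 0 0 0.0008 0; 0.84 0 0 0.0008 0; 0.84 0 0 0.0008 0; 0.84 0 0 0.0008 0; 0.84 0 0 0 0; 0.84 0 0 0 0; 0.84 0 0 0 0; 0.84 0 0 0 0"}}

```text
clock: 23.1
position: [0.5465, 0.2103, 0.112]
ee_rot: [0.999, -0.052, 0.001, 0.0]
ft_force: [-2.4, -2.8, 11.2]
grip_width: 0.176
grasp_force: 26.9
```

```bash
python3 m.py | head -3
```

```text
(np.float64(246.5), np.float64(351.5)) [300.5 313.5 328.5]
(np.float64(26.59694272474921), array([-1.96827348, -3.16560198]), array([ 0.24, -0.35,  0.13, -0.02])) (np.float64(25.11993002178728), array([-4.35926772,  0.        ]), array([-0.05, -0.55,  0.17,  0.42]))
[-3.02298607 -2.40742376 11.20850963] [-0.43378683  0.26218477 -0.0453817 ] 23.15
```

Request:
{"op": "arm_command", "data": {"series": "0.84 0 0.0005 0.0006 0; 0.84 0 0.0005 0.0006 0; 0.84 0 0 0.0006 0; 0.84 0 0 0.0006 0; 0.84 0 0 0.0006 0; 0.84 0 0 0 0; 0.84 0 0 0 0; 0.84 0 0 0 0; 0.84 0 0 0 0; 0.84 0 0 0 0"}}

```text
clock: 24.4
position: [0.5466, 0.2103, 0.1116]
ee_rot: [0.999, -0.052, 0.001, -0.0]
ft_force: [-5.0, -2.7, 17.8]
grip_width: 0.176
grasp_force: 27.6
```

```bash
python3 m.py | head -3
```

```text
(np.float64(247.5), np.float64(352.5)) [301.5 224.5 301.5]
(np.float64(80.4970671895171), array([  80.54627289, -110.46145578]), array([ 7.48,  4.42, -5.81, -6.09])) (np.float64(58.981125102479766), array([16.35214967,  0.        ]), array([ -9.15,  25.05, -10.87,  -5.03]))
[-5.19066898 -3.04628126 17.29310548] [-0.63771652  0.83819855 -0.03161675] 24.45
```

The force jumped with no further sinking, so both ends now bear and the vial is laid in the groove. I'll relieve the pressure, then start sliding down the slope.

Request:
{"op": "arm_command", "data": {"series": "0.84 0 0 -0.0015 0; 0.84 0 0 -0.0015 0; 0.84 -0.0018 0 0.0009 0; 0.84 -0.0018 0 0.0009 0; 0.84 -0.0018 0 0.0009 0; 0.84 -0.0018 0 0.0009 0; 0.84 -0.0018 0 0.0009 0; 0.84 -0.0018 0 0.0009 0; 0.84 0 0 0 0; 0.84 0 0 0 0"}}

```text
clock: 25.7
position: [0.5427, 0.2106, 0.1098]
ee_rot: [0.999, -0.052, 0.002, -0.0]
ft_force: [1.9, -0.8, 7.9]
grip_width: 0.177
grasp_force: 26.7
```

Request:
{"op": "arm_command", "data": {"series": "0.84 0 0 -0.0008 0; 0.84 -0.0015 0 0.0008 0; 0.84 -0.0015 0 0.0008 0; 0.84 -0.0015 0 0.0008 0; 0.84 -0.0015 0 0.0008 0; 0.84 -0.0015 0 0.0008 0; 0.84 -0.0015 0 0.0008 0; 0.84 0 0 0 0; 0.84 0 0 0 0; 0.84 0 0 0 0"}}

```text
clock: 26.95
position: [0.5388, 0.2111, 0.1078]
ee_rot: [0.999, -0.052, 0.001, -0.0]
ft_force: [0.6, 0.2, 6.1]
grip_width: 0.177
grasp_force: 26.5
```

```bash
cat > st.py <<'E'
from tilt import *
from workcell import manip,viewer
t=viewer.camera("top"); w=viewer.camera("wrist"); o=manip.get_obs(); f=np.array(o["ft_force"])
print("along",f[0]*.883+f[2]*.469,"normal",-f[0]*.469+f[2]*.883, o["position"],o["clock"])
print("orange wrist",blobs(w,3,22,(262,300,40,75),20)," cap",ends(w),"bl",blobs(w,100,130,(250,215,60,95),50))
E
python3 st.py
```

```text
along 3.869045797348497 normal 5.39526829048943 [0.53879469 0.21105764 0.10779326] 27.05
orange wrist [(361, array([280.04, 305.62])), (576, array([279.72, 336.23]))]  cap (np.float64(246.5), np.float64(346.5)) bl [(1875, array([280.15, 273.27]))]
```

Request:
{"op": "arm_command", "data": {"series": "0.84 -0.0015 0 0.0008 0; 0.84 -0.0015 0 0.0008 0; 0.84 -0.0015 0 0.0008 0; 0.84 -0.0015 0 0.0008 0; 0.84 -0.0015 0 0.0008 0; 0.84 0 0 0 0; 0.84 0 0 0 0; 0.84 0 0 0 0; 0.84 0 0 0 0; 0.84 0 0 0 0"}}

```text
clock: 28.3
position: [0.5362, 0.2113, 0.1064]
ee_rot: [0.999, -0.052, 0.002, -0.0]
ft_force: [2.3, -0.7, 5.5]
grip_width: 0.172
grasp_force: 26.5
```

Request:
{"op": "arm_command", "data": {"series": "0.84 -0.0012 0 0.0006 0; 0.84 -0.0012 0 0.0006 0; 0.84 -0.0012 0 0.0006 0; 0.84 -0.0012 0 0.0006 0; 0.84 -0.0012 0 0.0006 0; 0.84 0 0 0 0; 0.84 0 0 0 0; 0.84 0 0 0 0; 0.84 0 0 0 0; 0.84 0 0 0 0"}}

```text
clock: 29.55
position: [0.5342, 0.2115, 0.1053]
ee_rot: [0.999, -0.052, 0.002, -0.001]
ft_force: [4.0, -0.5, 6.0]
grip_width: 0.18
grasp_force: 26.5
```

Request:
{"op": "arm_command", "data": {"series": "0.84 -0.0012 0 0.0006 0; 0.84 -0.0012 0 0.0006 0; 0.84 -0.0012 0 0.0006 0; 0.84 -0.0012 0 0.0006 0; 0.84 -0.0012 0 0.0006 0; 0.84 0 0 0 0; 0.84 0 0 0 0; 0.84 0 0 0 0; 0.84 0 0 0 0; 0.84 0 0 0 0"}}

```text
clock: 30.8
position: [0.5317, 0.2118, 0.104]
ee_rot: [0.999, -0.052, 0.002, -0.001]
ft_force: [3.3, -0.4, 5.2]
grip_width: 0.177
grasp_force: 26.4
```

```bash
python3 st.py
```

```text
along 6.046754953705276 normal 3.5030068542383273 [0.53169535 0.21180495 0.1040204 ] 30.9
orange wrist [(360, array([280.05, 305.6 ])), (525, array([279.71, 335.25]))]  cap (np.float64(246.5), np.float64(344.5)) bl [(1874, array([280.13, 273.24]))]
```

Request:
{"op": "arm_command", "data": {"series": "0.84 -0.001 0 0.0005 0; 0.84 -0.001 0 0.0005 0; 0.84 -0.001 0 0.0005 0; 0.84 -0.001 0 0.0005 0; 0.84 -0.001 0 0.0005 0; 0.84 0 0 0 0; 0.84 0 0 0 0; 0.84 0 0 0 0; 0.84 0 0 0 0; 0.84 0 0 0 0"}}

```text
clock: 32.15
position: [0.5288, 0.2121, 0.1025]
ee_rot: [0.999, -0.052, 0.001, -0.0]
ft_force: [3.8, 0.7, 5.7]
grip_width: 0.176
grasp_force: 26.5
```

Request:
{"op": "arm_command", "data": {"series": "0.84 -0.0008 0 0.0004 0; 0.84 -0.0008 0 0.0004 0; 0.84 -0.0008 0 0.0004 0; 0.84 -0.0008 0 0.0004 0; 0.84 -0.0008 0 0.0004 0; 0.84 0 0 0 0; 0.84 0 0 0 0; 0.84 0 0 0 0; 0.84 0 0 0 0; 0.84 0 0 0 0"}}

```text
clock: 33.4
position: [0.5267, 0.2123, 0.1013]
ee_rot: [0.999, -0.052, 0.0, -0.0]
ft_force: [3.8, 1.6, 5.0]
grip_width: 0.176
grasp_force: 26.5
```

Request:
{"op": "arm_command", "data": {"series": "0.84 -0.0008 0 0.0004 0; 0.84 -0.0008 0 0.0004 0; 0.84 -0.0008 0 0.0004 0; 0.84 -0.0008 0 0.0004 0; 0.84 0 0 0 0; 0.84 0 0 0 0; 0.84 0 0 0 0; 0.84 0 0 0 0; 0.84 0 0 0 0; 0.84 0 0 0 0"}}

```text
clock: 34.65
position: [0.5265, 0.2124, 0.1013]
ee_rot: [0.999, -0.052, 0.001, -0.0]
ft_force: [7.7, 0.8, 6.3]
grip_width: 0.177
grasp_force: 26.4
```

```bash
python3 st.py; python3 m.py|sed -n 2p
python3 - <<'E'
from h import *; from workcell import viewer
t=viewer.camera("top"); s=viewer.camera("scene")
print(blobs(t,3,22,(140,195,70,95),3,s=110),blobs(s,3,22,(295,235,75,60),3,s=110))
w=viewer.camera("wrist"); print(cv2.cvtColor(np.ascontiguousarray(w["pixels"][326:372:2,280:281]),cv2.COLOR_RGB2HSV)[:,0].tolist())
E
```

```text
along 9.633494784188635 normal 1.7858980727175395 [0.52644359 0.21233849 0.10122059] 34.75
orange wrist [(360, array([280.05, 305.6 ])), (525, array([279.67, 335.24]))]  cap (np.float64(246.5), np.float64(344.5)) bl [(1876, array([280.11, 273.2 ]))]
(np.float64(26.599895165173468), array([-1.95231927, -3.18125967]), array([ 0.24, -0.35,  0.13, -0.02])) (np.float64(25.115678968176816), array([-4.35486857,  0.        ]), array([-0.05, -0.55,  0.17,  0.43]))
[(37, array([164.62, 262.43]))] []
[[19, 43, 100], [19, 43, 100], [13, 212, 112], [13, 209, 112], [13, 211, 111], [13, 212, 112], [13, 214, 111], [13, 209, 111], [12, 210, 113], [11, 171, 67], [20, 53, 29], [17, 50, 46], [22, 45, 176], [23, 45, 171], [23, 45, 174], [23, 45, 177], [23, 44, 169], [23, 44, 167], [22, 45, 177], [23, 46, 178], [23, 43, 176], [23, 44, 178], [12, 44, 29]]
```

The TCP halted while the push along the groove rose from 5.7 to 9.6 N, so the stop is fully home. The foot works out at x ≈ 0.499, which matches the cradle origin. I'll ease off slightly, open, and then check before lifting.

Request:
{"op": "arm_command", "data": {"series": "0.84 0.0008 0 -0.0004 0; 0.84 0 0 0 0; 0.78 0 0 0 0; 0.74 0 0 0 0; 0.7 0 0 0 0; 0.65 0 0 0 0; 0.6 0 0 0 0; 0.6 0 0 0 0; 0.6 0 0 0 0; 0.6 0 0 0 0"}}

```text
clock: 36.2
position: [0.5255, 0.2122, 0.1007]
ee_rot: [0.999, -0.052, 0.0, 0.0]
ft_force: [-0.3, -0.5, -0.9]
grip_width: 0.399
grasp_force: 0.0
```

```bash
python3 st.py; python3 m.py|sed -n 1,2p
```

```text
along -0.6650746694378109 normal -0.25762547579971906 [0.52551746 0.21217217 0.10068178] 36.3
orange wrist [(326, array([279.38, 304.79])), (538, array([278.91, 334.04]))]  cap (np.float64(245.5), np.float64(343.5)) bl [(1878, array([279.43, 272.03]))]
(np.float64(245.5), np.float64(343.5)) [299.5 311.5 327.5]
(np.float64(26.286974721589953), array([-2.25888974, -1.86918512]), array([ 0.01, -0.02,  0.01, -0.  ])) (np.float64(25.41230562383424), array([-3.66009859,  0.        ]), array([-0.16, -0.13,  0.03,  0.26]))
```

Request:
{"op": "arm_command", "data": {"series": "0.6 0 0 -0.01 0; 0.6 0 0 -0.02 0; 0.6 0 0 -0.04 0; 0.6 0 0 -0.06 0; 0.6 0 0 -0.08 0; 0.6 0 0 -0.08 0; 0.6 0 0 0 0; 0.6 0 0 0 0; 0.6 0 0 0 0; 0.6 0 0 0 0"}}

```text
clock: 37.6
position: [0.5252, 0.212, 0.216]
ee_rot: [0.999, -0.052, -0.001, 0.0]
ft_force: [-0.4, -0.0, 0.3]
grip_width: 0.399
grasp_force: 0.0
```

Run:
```python
from h import *; from workcell import viewer,manip
w=viewer.camera("wrist");t=viewer.camera("top");o=manip.get_obs();print(o["position"],o["ft_force"],o["clock"])
cv2.imwrite("pics/end.png",w["pixels"][:,:,::-1])
for n,c,b,f in(("w",w,(200,80,160,300),True),("t",t,(140,195,70,95),False)):
    print(n,"blue",blobs(c,100,130,b,4),"or",blobs(c,3,22,b,4),"red",blobs(c,172,2,b,10))
p=cv2.cvtColor(w["pixels"],cv2.COLOR_RGB2HSV); B=mask(w,100,130,(200,80,160,300))|mask(w,3,22,(200,80,160,300),s=120)
ys,xs=np.nonzero(B); x=int(np.median(xs))+200; print(x); print([(r,*p[r,x].tolist()) for r in range(ys.min()+80,ys.max()+86,3)])
```

```text
[0.52535385 0.21209947 0.21624651] [ 0.21741592 -0.01804796 -1.16413997] 37.7
w blue [(542, array([279.34, 193.68]))] or [(361, array([279.48, 127.16])), (187, array([279.42, 212.82])), (335, array([279.42, 241.07]))] red []
t blue [(26, array([163.23, 236.19]))] or [(77, array([163.53, 260.74]))] red [(56, array([165.18, 212.25]))]
279
[(117, 4, 160, 94), (120, 4, 174, 101), (123, 3, 172, 101), (126, 3, 173, 102), (129, 3, 179, 101), (132, 3, 175, 102), (135, 3, 173, 102), (138, 5, 126, 73), (141, 38, 22, 92), (144, 34, 22, 92), (147, 34, 19, 92), (150, 39, 19, 92), (153, 34, 19, 92), (156, 38, 22, 93), (159, 38, 22, 92), (162, 41, 22, 93), (165, 40, 24, 94), (168, 40, 25, 93), (171, 34, 19, 92), (174, 38, 22, 93), (177, 37, 24, 94), (180, 111, 137, 78), (183, 110, 137, 78), (186, 110, 134, 80), (189, 110, 137, 80), (192, 110, 140, 80), (195, 110, 142, 86), (198, 110, 142, 86), (201, 111, 141, 87), (204, 111, 142, 86), (207, 111, 136, 86), (210, 13, 151, 91), (213, 13, 167, 99), (216, 13, 170, 99), (219, 14, 96, 101), (222, 19, 45, 97), (225, 22, 42, 91), (228, 22, 42, 91), (231, 21, 39, 91), (234, 12, 158, 100), (237, 12, 169, 101), (240, 12, 168, 100), (243, 13, 171, 100), (246, 12, 163, 100), (249, 11, 160, 94), (252, 27, 48, 48)]
```

```bash
python3 -c "
from workcell import manip; print(manip.hand_in())"
```

```text
the job is handed in; nothing more can be done
None
```

The blue-capped vial is lying in the reader's groove, cap uphill, with its foot against the stop; I let go, lifted clear, and handed the job in at about 38 s. That the stop is fully home comes from the push force jumping as the slide halted, not from a direct view of it; the force on the reader briefly reached about 18 N as the vial seated.

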